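Show the patchwork finish sample to the inspection camera

ROBOT

A 7-joint arm with a two-finger parallel gripper is mounted at the origin on the work surface. World frame = base frame: x ahead of the robot, y to its left, z up, the work surface at z = 0. Lengths are in m, angles in rad, forces in N, time in s.
With the tool pointing down it reaches from about 0.35 to 0.9 m from the base axis. Payload 8.1 kg.
Tool frame: the origin (TCP) lies on the centre line of the jaws, within the pads' length; the fingertips stand 17 mm ahead of it and the grasp point (between the pads) lies 2 mm behind it; z points along the fingers, y is the direction in which the jaws open and shut (so a half turn about z gives the same grasp; the last joint's range is limited). The gripper opens to 92 mm and grips with 3 to 60 N. Pads are 19 mm wide; open, the fingers measure 130 mm over their backs; the gripper's body (75 mm by 190 mm) begins 47 mm behind the grasp point.
Start: joints at [-1.439, 0.434, 0.025, 1.573, -0.012, 1.134, -0.075], TCP at [0.145, 0.608, 0.244] pointing down, gripper open.
Joint ranges: [-2.62, 2.62], [-0.44, 2.09], [-1.27, 1.32], [0.08, 2.57], [-1.32, 4.46], [0.12, 2], [-2.74, 2.74]. Speed limits (rad/s): [2.22, 2.22, 3.01, 3.01, 3.14, 3.14, 3.14].

INTERFACE

Orientations are given as a rotation vector (axis times angle).
In Python, from cell import arm, imaging, job gives the robot as it stands.
- The arm moves only by the tool jog_arm, never from a script. Its argument "moves" is a list of rows, each an object with "fingers": the closure, from -1 (fully open) to 1 (shut); "xyz": the shift along the tool's x, y, z in cm, a list of three; "angular": the turn, a rotation vector about the tool's x, y, z in rad, a list of three. In form: [{"fingers": fingers, "xyz": [dx, dy, dz], "angular": [ax, ay, az]}, ...]. A call has 1 to 12 rows; each row is the pose to reach, as a shift and turn from the pose commanded when the call began, along the tool's axes at that moment; what a row does not reach only later rows make up. A row lasts 1/8 s, in which the tool goes at most 62.5 mm and 10.7 degrees, less where a joint would pass 70% of its speed; a pose out of reach is approached as far as the arm can. A call with a gripper value outside its range is refused whole. The fingers move at their own pace and stop on an object; "grip_force" is the grip in N (left out, the last holds). Time passes only in rows, so rows that repeat a pose let the fingers close. It gives the time, the measured TCP pose, the force and the opening at its end, in the units of the state.
- arm.observe(): the state, without advancing time (a new reading comes with each control period).
- imaging.get_image(name): name is "side" or "top" or "wrist"; returns the picture (400x640x3 uint8, red, green, blue); there is no depth.
- imaging.camera_params(name): a dict with "fx", "fy", "cx", "cy" (pixels), "rvec" (rotation vector, rad) and "tvec" (3), from world to camera coordinates, as OpenCV has them; the wrist camera has in their place "hand_eye" (4x4, takes a point from camera to tool coordinates, whose origin is the TCP and whose axes are the flange's). Camera axes: x right, y down, z forward; pixel columns grow to the right and rows downward; lengths in m; the calibration is good to about 2 mm. A picture is of the moment at which its call begins: read the wrist's pose just before it. camera_params takes no time and is no camera call.
- job.sign_off(): hands the job in, once; it reports no verdict.
The state is a dict: "clock": time; "joints": joint angles; "dq": joint speeds; "joint_efforts": joint torques, N m; "position": TCP position; "ee_rot": TCP orientation; "force": force on the tool from outside, world axes, zero at the start; "ft_torque": the same for the moment, N m; "width": opening from 0.0 (shut) to 1.0 (fully open).
Only numpy, scipy, OpenCV 4.12 (cv2) and the standard library are available. Lean on these libraries where they do the work, as an engineer would, in place of code of your own. Each camera call takes 0.05 s, during which the arm holds its last target. There are 200 camera calls.

TASK

Pick the turquoise sample board with the brown patches out of the wooden drying rack and show it to the inspection camera: right way up, painted face turned squarely to the lens (the camera looks somewhat downward, so lean the board back to match), the middle of the face on the lens's line of sight and 150 mm from the lens. Finish while holding the board still in the air there, carried by the gripper alone. Do not touch the camera or its stand, and leave the other boards and everything else on the table where they are.

Things in the scene. Friction and masses are not known exactly. Their poses are not given: they have to be found in the camera images.
- patch_board: The board to show: 10 mm thick (x), 80 wide (y), 120 tall (z), about 80 g, upright in one of the rack's three places. Painted face (+x) and top edge: turquoise with dark brown patches; back (-x): bare pale wood. Origin: centre of the bottom edge, z up; top edge at z = 120 mm. Its lowest 24 mm sit in the rack's groove; the rest stands free, to be gripped across the 10 mm from above.
- patch_face (a point): Middle of the painted face of that board: 5 mm in +x and 60 mm up from the board's origin; same axes as the board.
- lens (a point): Middle of the inspection camera's front glass. The camera looks along this frame's -x, sloping downward 14 to 34 degrees; y is level, z is up across the camera's top. A board shown properly has its x, y, z axes parallel to these, and its face middle at x = -150 mm, y = z = 0 in this frame.
- rack: Wooden drying rack fixed to the table, 56 mm (x) by 320 mm (y), 32 mm high; a 13 mm wide, 24 mm deep groove along y, its floor 8 mm above the table, with three places for boards at y = -100, 0 and +100 mm. All painted faces look to its +x side, towards the robot's left. Origin: centre of its underside.
- stand: Fixed base of the camera stand: steel disc 140 mm across, 14 mm high, with an upright tube 175 mm high. Origin: centre of its underside. Do not touch.
- post: Upper post of the stand with yoke and tilting camera head (black body 85 x 62 x 56 mm; lens barrel 48 mm across with orange ring, facing the robot). Origin: on the head's hinge axis, 300 to 340 mm above the table, 60 mm behind the glass. Fixed. Do not touch.
- brown_board: Board of the same size, painted face all dark brown, standing in the rack; origin and axes as the patch board. A bystander: leave it where it is.
- turquoise_board: Board of the same size, painted face all turquoise, standing in the rack; origin and axes as the patch board. A bystander: leave it where it is.
- paint_can: Round can, 80 mm across, 100 mm high; origin at the centre of its underside. A bystander: leave it where it is.
- jar: Round amber jar with white cap, 64 mm across, 85 mm high; origin at the centre of its underside. A bystander: leave it where it is.
- pail_lid: White round pail lid lying flat, 120 mm across, 12 mm thick; origin at the centre of its underside. A bystander: leave it where it is.
- sanding_block: Cork sanding block, 100 x 60 x 30 mm; origin at the centre of its underside. A bystander: leave it where it is.
- brush: Paint brush lying on the table along its x. A bystander: leave it where it is.
- filling_knife: Filling knife lying on the table along its x. A bystander: leave it where it is.
Not all that is in view belongs to the job. What is shaped like the stand but blue or pink is not meant.

How it is judged:
On the way:
1. the patchwork board is lifted clear of the rack in the gripper (height (world z) of patch_board above 0.04 m and contact force between the fingers and patch_board above 0.5 N and contact force between patch_board and rack below 0.1 N), for 0.2 s.
At the end, for the whole second after the job is handed in: Patchwork board held still by the fingers alone, right way up, painted face to the lens and square within 10 deg (facing, roll), face middle 125-175 mm ahead of the lens and within 20 mm of its axis each way; other boards upright within 0.2 rad, all bystanders within 20 mm of their start (all of step 1 and x of patch_face in the frame of lens between -0.175 and -0.125 m and y of patch_face in the frame of lens between -0.02 and 0.02 m and z of patch_face in the frame of lens between -0.02 and 0.02 m and angle between the x axis of patch_board and the x axis of lens, either way round below 0.175 rad and angle between the y axis of patch_board and the y axis of lens, either way round below 0.175 rad and x of lens in the frame of patch_board above 0.08 m and angle between patch_board's own z axis and vertical below 1 rad and linear speed of patch_board below 0.02 m/s and angular speed of patch_board below 0.1 rad/s and contact force between patch_board and stand below 0.1 N and contact force between patch_board and post below 0.1 N and distance of each of brown_board, turquoise_board, paint_can, jar, pail_lid, sanding_block, brush, filling_knife from where it was at the start of the episode below 0.02 m and angle between each of brown_board, turquoise_board's own z axis and vertical below 0.2 rad); the arm keeps its last pose, push and grip.
It fails at once if the camera or its stand is touched (contact force between any of stand, post and anything else above 1 N).
It fails at once if another board or a bystander is moved more than 30 mm (distance of any of brown_board, turquoise_board, paint_can, jar, pail_lid, sanding_block, brush, filling_knife from where it was at the start of the episode above 0.03 m).
It also fails if it takes over 38 s, if anything falls off the work surface, if the arm or the gripper's body presses on something with over 40 N, if the wrist force passes 120 N, or if a joint passes its speed limit or range.

## Working session

There is one attempt and no reset: what is moved stays moved. The work goes in short steps, Python scripts to look and compute and a tool call to move; the robot and the scene stay as the last step left them, time stands still between calls to the robot, and variables do not carry over. Pictures are saved under pics/ and viewed, about 8 in all and at most 12, crops included, and the job is handed in when it is done.

Besides the shell and the picture viewer there is one more tool, called after "Request:" by a JSON object that holds its "name" and its "arguments", one argument or row to a line. jog_arm: Moves the arm, as the interface text tells. Its arguments: {"type":"object","properties":{"moves":{"type":"array"},"grip_force":{"type":"number"}},"required":["moves"]}

```bash
mkdir -p pics; python3 - <<'E'
from cell import arm, imaging, job
import cv2, numpy as np
s=arm.observe(); print(s)
for n in ["side","top","wrist"]:
    im=imaging.get_image(n); cv2.imwrite(f"pics/{n}0.png",im[:,:,::-1])
    p=imaging.camera_params(n); print(n,p)
    if 'rvec' in p:
        R=cv2.Rodrigues(np.array(p['rvec'],float))[0]; print(-R.T@np.array(p['tvec']).ravel(), R.T[:,2])
E
```

```text
{'clock': 0.0, 'joints': array([-1.43858124,  0.43522812,  0.02498014,  1.5741276 , -0.01157659,
        1.13401674, -0.0750993 ]), 'dq': array([-0.00077988, -0.00133489, -0.00031022,  0.00062252,  0.00120464,
       -0.00039971, -0.00147426]), 'joint_efforts': array([ 1.17024116e-03, -6.67852736e+01,  9.85310376e-01, -3.14451706e+01,
       -6.04845048e-02,  4.26900527e-02,  1.35346754e-04]), 'position': array([0.14536294, 0.60733805, 0.24293007]), 'ee_rot': array([-3.68100403e-01, -3.11993200e+00,  2.56848802e-03]), 'force': array([ 0.3371989 , -0.44123379,  0.80536327]), 'ft_torque': array([-0.00126769, -0.05242485, -0.06715351]), 'width': 0.99508360959701}
side {'fx': 383.59981632742637, 'fy': 383.59981632742637, 'cx': 321.4813221428488, 'cy': 196.66769105004767, 'rvec': array([ 2.16007135, -0.19114266,  0.09464566]), 'tvec': array([-0.54986942,  0.26046028,  1.31671437])}
[ 0.38279742 -1.02504422  0.95219911] [ 0.14057714  0.81545762 -0.56148637]
top {'fx': 449.68008150914227, 'fy': 449.68008150914227, 'cx': 328.8408427360506, 'cy': 200.6044773442857, 'rvec': array([ 2.20105458, -2.13976354,  0.07970623]), 'tvec': array([0.06227437, 0.60221251, 1.80440618])}
[0.44187413 0.05252264 1.85051568] [ 0.08647792  0.01459847 -0.9961468 ]
wrist {'fx': 298.13237730881747, 'fy': 298.13237730881747, 'cx': 322.28733577940005, 'cy': 199.18282801796715, 'hand_eye': array([[ 1.02288224e-03, -9.69703052e-01, -2.44284557e-01,
         6.68970590e-02],
       [ 9.99999383e-01,  8.85834152e-04,  6.70879608e-04,
         1.41451970e-04],
       [-4.34158400e-04, -2.44285092e-01,  9.69703359e-01,
        -1.41920513e-01],
       [ 0.00000000e+00,  0.00000000e+00,  0.00000000e+00,
         1.00000000e+00]])}
```

View pics/side0.png

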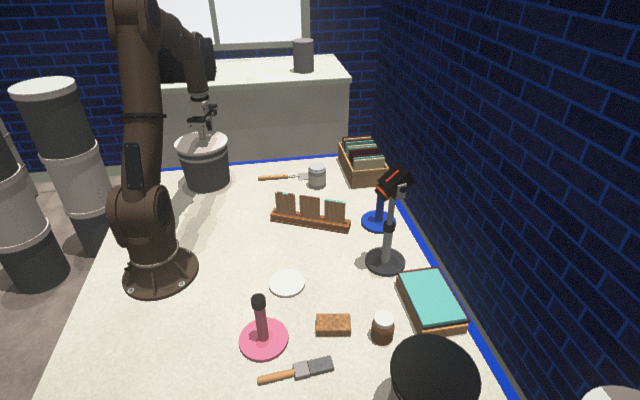

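View pics/top0.png

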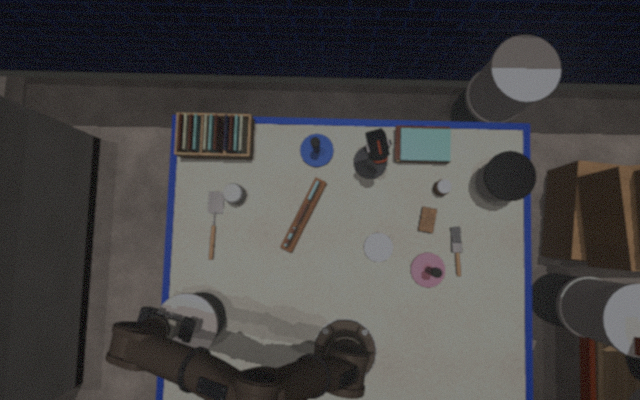

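```bash
python3 - <<'E'
import cv2, numpy as np
t=cv2.imread("pics/top0.png"); s=cv2.imread("pics/side0.png")
a=cv2.resize(t[170:260,270:340],None,fx=5.5,fy=5.5,interpolation=cv2.INTER_CUBIC)
a=np.clip(a*1.6,0,255).astype(np.uint8)
b=cv2.resize(t[115:190,340:405],None,fx=6,fy=6,interpolation=cv2.INTER_CUBIC);b=np.clip(b*1.6,0,255).astype(np.uint8)
c=cv2.resize(s[160:280,350:420],None,fx=4,fy=4,interpolation=cv2.INTER_CUBIC)
d=cv2.resize(s[180:240,262:358],None,fx=4,fy=4,interpolation=cv2.INTER_CUBIC)
o=np.zeros((600,800,3),np.uint8)
o[:495,:385]=a; o[0:450,400:790]=b
cv2.imwrite("pics/c1.png",o)
o=np.zeros((490,700,3),np.uint8);o[:480,:280]=c;o[:240,300:684]=d;cv2.imwrite("pics/c2.png",o)
E
```

```text
(no output)
```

View pics/c1.png

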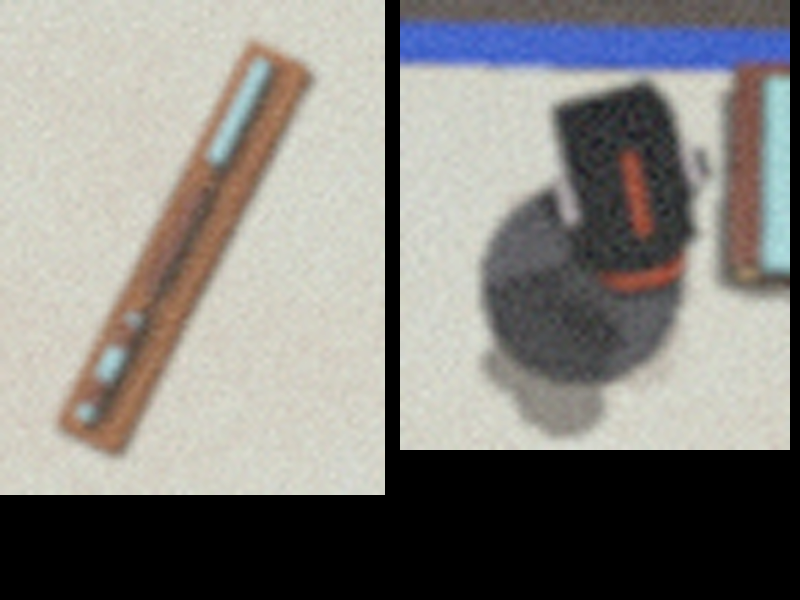

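View pics/c2.png

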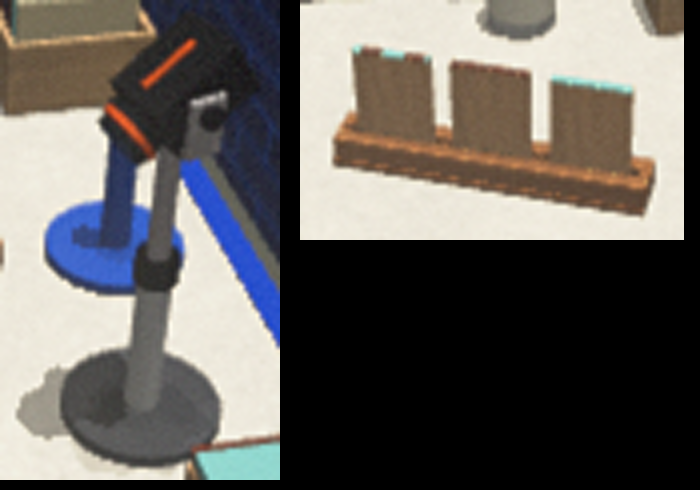

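```bash
cat > h.py <<'E'
from cell import arm, imaging, job
import cv2, numpy as np
from scipy.spatial.transform import Rotation as Ro
def cam(n,s=None):
    p=imaging.camera_params(n); K=np.array([[p['fx'],0,p['cx']],[0,p['fy'],p['cy']],[0,0,1]])
    if n=='wrist':
        s=s or arm.observe(); T=np.eye(4);T[:3,:3]=Ro.from_rotvec(s['ee_rot']).as_matrix();T[:3,3]=s['position']
        W=T@np.array(p['hand_eye']); R=W[:3,:3].T; return K,R,-R@W[:3,3]
    return K,cv2.Rodrigues(np.array(p['rvec'],float))[0],np.array(p['tvec'],float).ravel()
def ray(c,uv):
    K,R,t=c; d=R.T@np.linalg.solve(K,[uv[0],uv[1],1.]); return -R.T@t,d/np.linalg.norm(d)
def onplane(c,uv,z):
    o,d=ray(c,uv); return o+d*(z-o[2])/d[2]
def tri(ca,a,cb,b):
    o1,d1=ray(ca,a);o2,d2=ray(cb,b); s=np.linalg.lstsq(np.c_[d1,-d2],o2-o1,rcond=None)[0]
    p,q=o1+s[0]*d1,o2+s[1]*d2; return (p+q)/2,np.linalg.norm(p-q)
def proj(c,P):
    K,R,t=c; x=K@(R@np.asarray(P,float)+t); return x[:2]/x[2]
def blobs(im,lo,hi,amin=6):
    h=cv2.cvtColor(im,cv2.COLOR_RGB2HSV); m=cv2.inRange(h,np.array(lo),np.array(hi))
    n,l,st,ce=cv2.connectedComponentsWithStats(m)
    return [(st[i],ce[i],np.argwhere(l==i)[:,::-1].astype(np.float32)) for i in range(1,n) if st[i][4]>=amin]
E
python3 - <<'E'
from h import *
np.set_printoptions(precision=4,suppress=True)
T=cam('top');S=cam('side')
for n in ('top','side'):
    im=cv2.imread(f'pics/{n}0.png')[:,:,::-1].copy()
    x0,x1,y0,y1=(355,400,120,175) if n=='top' else (370,415,160,205)
    for st,ce,pts in blobs(im[y0:y1,x0:x1].copy(),(0,150,100),(14,255,255),5):
        m=pts.mean(0);u,sv,vt=np.linalg.svd(pts-m,full_matrices=False);pr=(pts-m)@vt[0]
        print(n,st,m+[x0,y0],"ends",m+vt[0]*pr.min()+[x0,y0],m+vt[0]*pr.max()+[x0,y0])
for a in [(315.5,177.3),(326.9,183.6),(292.7,252.7),(280.9,247.8)]: print('rack',onplane(T,a,.032))
# patch board top edge ends in top/side crops
print('board top', [onplane(T,(270+x/5.5,170+y/5.5),.128) for x,y in [(138,315),(85,415),(265,62),(215,162)]])
print('stand base',onplane(T,(340+185/6,115+283/6),.014))
E
```

```text
side [15 10 14 12 42] [391.7381 175.3333] ends [397.9027 169.8898] [385.6367 180.7211]
side [ 6 26 12 13 42] [381.7619 191.4048] ends [376.8191 186.1708] [387.5235 197.5057]
rack [0.6936 0.1363 0.032 ]
rack [0.669  0.0891 0.032 ]
rack [0.3854 0.2185 0.032 ]
rack [0.4036 0.2667 0.032 ]
board top [array([0.4854, 0.204 , 0.128 ]), array([0.4151, 0.2384, 0.128 ]), array([0.6652, 0.1211, 0.128 ]), array([0.5937, 0.1539, 0.128 ])]
stand base [ 0.7652 -0.0892  0.014 ]
```

```bash
python3 - <<'E'
from h import *
np.set_printoptions(precision=4,suppress=True)
T=cam('top');S=cam('side')
im=cv2.imread('pics/top0.png')[:,:,::-1].copy();x0,y0=355,120;E=[]
for st,ce,pts in blobs(im[y0:175,x0:400].copy(),(0,120,60),(14,255,255),5):
    m=pts.mean(0);u,sv,vt=np.linalg.svd(pts-m,full_matrices=False);pr=(pts-m)@vt[0]
    print('top',st,m+[x0,y0],"ends",m+vt[0]*pr.min()+[x0,y0],m+vt[0]*pr.max()+[x0,y0])
a=tri(T,(380.8,153.5),S,(385.9,180.6));b=tri(T,(377.6,140.3),S,(397.9,169.9));print(a,b)
d=b[0]-a[0];print(np.linalg.norm(d),'az',np.degrees(np.arctan2(d[1],d[0])),'tilt',np.degrees(np.arcsin(d[2]/np.linalg.norm(d))))
print(tri(T,(380.5,161.3),S,(382,191.5)))
E
```

```text
top [22 21  5 13 35] [379.0571 146.8286] ends [377.8741 140.8277] [380.2635 152.948 ]
top [20 39 11  4 25] [380.6  160.96] ends [385.2038 160.1288] [375.1698 161.9404]
(array([ 0.7378, -0.0967,  0.3471]), np.float64(0.0013877806613307978)) (array([ 0.7773, -0.0828,  0.3718]), np.float64(0.0015244459022976963))
0.04866967823348097 az 19.3945519695249 tilt 30.585191089094078
(array([ 0.7223, -0.1009,  0.3118]), np.float64(0.011292905325552998))
```

```bash
cat >> h.py <<'E'
def delta(P,y,z):
    """tool shift (cm) and turn to reach TCP P with tool y, z axes"""
    s=arm.observe(); R=Ro.from_rotvec(s['ee_rot']); z=np.array(z,float)/np.linalg.norm(z); y=np.array(y,float); y-=z*(y@z); y/=np.linalg.norm(y)
    Rt=Ro.from_matrix(np.c_[np.cross(y,z),y,z])
    print('xyz cm',np.round(R.inv().apply(np.array(P)-s['position'])*100,2),'ang',np.round((R.inv()*Rt).as_rotvec(),4),'t',s['clock'],'w',s['width'])
E
python3 - <<'E'
from h import *
a=np.radians(65.6)
delta([.449,.221,.25],[np.cos(a),np.sin(a),0],[0,0,-1])
E
```

```text
xyz cm [-38.52 -30.53  -0.65] ang [-0.0012  0.0002  0.1911] t 0.15 w 1.0025372650708013
```

Request:
{"name": "jog_arm", "arguments": {
  "moves": [
    {"fingers":-1,"xyz":[-38.5,-30.5,-0.6],"angular":[0,0,0.191]},
    {"fingers":-1,"xyz":[-38.5,-30.5,-0.6],"angular":[0,0,0.191]},
    {"fingers":-1,"xyz":[-38.5,-30.5,-0.6],"angular":[0,0,0.191]},
    {"fingers":-1,"xyz":[-38.5,-30.5,-0.6],"angular":[0,0,0.191]},
    {"fingers":-1,"xyz":[-38.5,-30.5,-0.6],"angular":[0,0,0.191]},
    {"fingers":-1,"xyz":[-38.5,-30.5,-0.6],"angular":[0,0,0.191]},
    {"fingers":-1,"xyz":[-38.5,-30.5,-0.6],"angular":[0,0,0.191]},
    {"fingers":-1,"xyz":[-38.5,-30.5,-0.6],"angular":[0,0,0.191]},
    {"fingers":-1,"xyz":[-38.5,-30.5,-0.6],"angular":[0,0,0.191]},
    {"fingers":-1,"xyz":[-38.5,-30.5,-0.6],"angular":[0,0,0.191]},
    {"fingers":-1,"xyz":[-38.5,-30.5,-0.6],"angular":[0,0,0.191]},
    {"fingers":-1,"xyz":[-38.5,-30.5,-0.6],"angular":[0,0,0.191]}
  ]
}}

```text
clock: 1.65
position: [0.4482, 0.2227, 0.2497]
ee_rot: [-0.661, -3.071, -0.0]
force: [0.8, -0.1, -1.2]
width: 1.0
```

```bash
python3 - <<'E'
from h import *
s=arm.observe(); im=imaging.get_image('wrist'); cv2.imwrite('pics/w1.png',im[:,:,::-1]); print(s['clock'],s['position'],s['ee_rot'],s['joints'])
W=cam('wrist',s); print('pred top edge',[proj(W,p) for p in ([.485,.204,.128],[.415,.238,.128])])
E
```

```text
1.65 [0.44822151 0.22267658 0.24966014] [-6.60505447e-01 -3.07108007e+00 -1.16340348e-04] [-0.7942448   0.22439052  0.27601465  1.87879188 -0.07033699  1.04787168
  0.65747004]
pred top edge [array([320.2043703 , 241.99650708]), array([322.65445751, 159.57878476])]
```

View pics/w1.png

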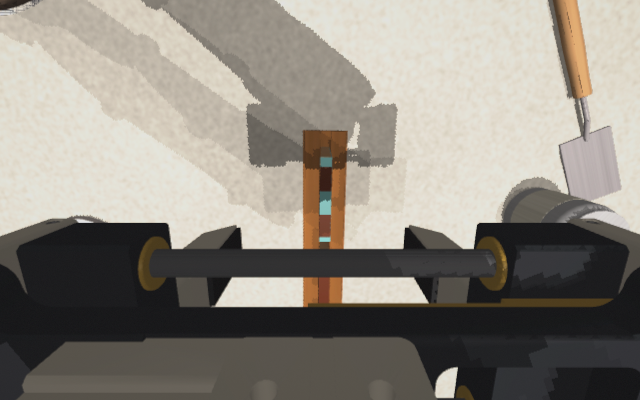

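```bash
python3 - <<'E'
from h import *
s=arm.observe(); W=cam('wrist',s)
im=cv2.imread('pics/w1.png')[:,:,::-1].copy()
h=cv2.cvtColor(im,cv2.COLOR_RGB2HSV)
for v in range(140,250,6): print(v,''.join('T' if 80<x[0]<105 and x[1]>60 else ('b' if x[2]<105 else ('o' if x[1]>120 else '.')) for x in h[v,298:352]))
for uv in [(325.5,156),(324.5,243)]: print(onplane(W,uv,.128))
E
```

```text
140 .....bbboobbbbbbbobbbbbooooooobbbbooooooooooooooo.....
146 .b..bbbboobbbbbbbobbbbbbbbbbobbbbooobbbbbooboooo......
152 ...bbbbbbbbbbbbbbbbbbbbbbbbbbbbbbboobbbbbbbbbbbbbbbbbb
158 bbbbbbbbbbbbbbbbbbbbbbbTTTTTTTTTTTbbbbbbbbbbbbbbbb....
164 .....oobbbbbbbbbbbbbbb.TTTTTTTTTTTbbbbbbbbbbbbbo......
170 .....oooooooooooooooobbbbbbbbbbbbboooooooooooooo......
176 .....oooooooooooooooobbbbbbbbbbbbboooooooooooooo......
182 .....oooooooooooooooobbbbbbbbbbbbbooooooooooooo.......
188 .....oooooooooooooooobbbbbbbbbbbboooooooooooooo.......
194 .....oooooooooooooooobTTTTTTTTTTT.ooooooooooooo.......
200 .....oooooooooooooooobTTTTTTTTTTT.ooooooooooooo.......
206 .....oooooooooooooooo.TTTTTTTTTTT.ooooooooooooo.......
212 .....oooooooooooooooo.TTTTTTTTTT.oooooooooooooo.......
218 ......oooooooooooooooooooooooooooooooooooooooo........
224 ......oooooooooooooooboooooooooooooooooooooooo........
230 ......oooooooooooooooooooooooooooooooooooooooo........
236 ......ooooooooooooooo............ooooooooooooo........
242 ......oooooooooooooooobbbbbbbbbooooooooooooooo........
248 .....ooooooooooooooooobbbbbbbbboooooooooooooo.........
[0.4133158  0.24142516 0.128     ]
[0.48775364 0.20711196 0.128     ]
```

```bash
python3 - <<'E'
from h import *
a=np.radians(65.2)
delta([.4505,.224,.107],[np.cos(a),np.sin(a),0],[0,0,-1])
E
```

```text
xyz cm [-0.14  0.22 14.27] ang [ 0.0001 -0.0002  0.0088] t 1.7 w 0.9982064161920985
```

Request:
{"name": "jog_arm", "arguments": {
  "moves": [
    {"fingers":-1,"xyz":[-0.1,0.2,4],"angular":[0,0,0.009]},
    {"fingers":-1,"xyz":[-0.1,0.2,8],"angular":[0,0,0.009]},
    {"fingers":-1,"xyz":[-0.1,0.2,11],"angular":[0,0,0.009]},
    {"fingers":-1,"xyz":[-0.1,0.2,13.2],"angular":[0,0,0.009]},
    {"fingers":-1,"xyz":[-0.1,0.2,14.2],"angular":[0,0,0.009]},
    {"fingers":-1,"xyz":[-0.1,0.2,14.2],"angular":[0,0,0.009]},
    {"fingers":-1,"xyz":[-0.1,0.2,14.2],"angular":[0,0,0.009]}
  ],
  "grip_force": 25
}}

```text
clock: 2.58
position: [0.4511, 0.2234, 0.1086]
ee_rot: [0.677, 3.067, 0.002]
force: [0.0, -0.1, 0.5]
width: 0.997
```

Request:
{"name": "jog_arm", "arguments": {
  "moves": [
    {"fingers":1,"xyz":[0,0,0],"angular":[0,0,0]},
    {"fingers":1,"xyz":[0,0,0],"angular":[0,0,0]},
    {"fingers":1,"xyz":[0,0,0],"angular":[0,0,0]},
    {"fingers":1,"xyz":[0,0,0],"angular":[0,0,0]},
    {"fingers":1,"xyz":[0,0,0],"angular":[0,0,0]},
    {"fingers":1,"xyz":[0,0,0],"angular":[0,0,0]},
    {"fingers":1,"xyz":[0,0,0],"angular":[0,0,0]},
    {"fingers":1,"xyz":[0,0,0],"angular":[0,0,0]}
  ]
}}

```text
clock: 3.58
position: [0.4506, 0.223, 0.1077]
ee_rot: [0.678, 3.068, 0.0]
force: [0.3, -0.4, -0.8]
width: 0.178
```

Request:
{"name": "jog_arm", "arguments": {
  "moves": [
    {"fingers":1,"xyz":[0,0,0],"angular":[0,0,0]},
    {"fingers":1,"xyz":[0,0,0],"angular":[0,0,0]},
    {"fingers":1,"xyz":[0,0,0],"angular":[0,0,0]},
    {"fingers":1,"xyz":[0,0,0],"angular":[0,0,0]}
  ]
}}

```text
clock: 4.08
position: [0.4506, 0.223, 0.1077]
ee_rot: [0.678, 3.068, 0.0]
force: [-0.6, -0.3, -0.6]
width: 0.107
```

Request:
{"name": "jog_arm", "arguments": {
  "moves": [
    {"fingers":1,"xyz":[0,0,-2],"angular":[0,0,0]},
    {"fingers":1,"xyz":[0,0,-5],"angular":[0,0,0]},
    {"fingers":1,"xyz":[0,0,-9],"angular":[0,0,0]},
    {"fingers":1,"xyz":[0,0,-13],"angular":[0,0,0]},
    {"fingers":1,"xyz":[0,0,-17],"angular":[0,0,0]},
    {"fingers":1,"xyz":[0,0,-21],"angular":[0,0,0]},
    {"fingers":1,"xyz":[0,0,-24],"angular":[0,0,0]},
    {"fingers":1,"xyz":[0,0,-24],"angular":[0,0,0]}
  ]
}}

```text
clock: 5.08
position: [0.4515, 0.2234, 0.3499]
ee_rot: [0.677, 3.065, 0.005]
force: [0.4, 0.7, -1.4]
width: 0.103
```

```bash
cat >> h.py <<'E'
def lensaxes(az,ti):
    a,t=np.radians([az,ti]); x=np.array([np.cos(a)*np.cos(t),np.sin(a)*np.cos(t),np.sin(t)]); y=np.array([-np.sin(a),np.cos(a),0]); return x,y,np.cross(x,y)
def show(G,az,ti,dist,off=(0,5,39.7)):
    x,y,z=lensaxes(az,ti); yt,zt=x,-z; xt=np.cross(yt,zt)
    F=np.array(G)-x*dist; P=F-(xt*off[0]+yt*off[1]+zt*off[2])/1000
    print('face',F,'tcp',P); delta(P,yt,zt)
E
python3 - <<'E'
from h import *
show([.725,-.101,.306],17,30,.25)
E
```

```text
face [ 0.51795395 -0.16430033  0.181     ] tcp [ 0.49483038 -0.17136992  0.21288121]
xyz cm [-20.54 -34.03  13.61] ang [-0.4878 -0.2192  0.8193] t 5.075 w 0.103432635132335
```

Request:
{"name": "jog_arm", "arguments": {
  "moves": [
    {"fingers":1,"xyz":[-2,-3.4,1.4],"angular":[-0.049,-0.022,0.082]},
    {"fingers":1,"xyz":[-5,-8.5,3.4],"angular":[-0.122,-0.055,0.205]},
    {"fingers":1,"xyz":[-8.2,-13.6,5.4],"angular":[-0.195,-0.088,0.328]},
    {"fingers":1,"xyz":[-11.3,-18.7,7.5],"angular":[-0.268,-0.121,0.451]},
    {"fingers":1,"xyz":[-14.4,-23.8,9.5],"angular":[-0.341,-0.153,0.574]},
    {"fingers":1,"xyz":[-17.5,-28.9,11.6],"angular":[-0.415,-0.186,0.696]},
    {"fingers":1,"xyz":[-19.5,-32.3,12.9],"angular":[-0.463,-0.208,0.778]},
    {"fingers":1,"xyz":[-20.5,-34,13.6],"angular":[-0.488,-0.219,0.819]},
    {"fingers":1,"xyz":[-20.5,-34,13.6],"angular":[-0.488,-0.219,0.819]},
    {"fingers":1,"xyz":[-20.5,-34,13.6],"angular":[-0.488,-0.219,0.819]},
    {"fingers":1,"xyz":[-20.5,-34,13.6],"angular":[-0.488,-0.219,0.819]}
  ]
}}

```text
clock: 6.45
position: [0.4936, -0.1704, 0.212]
ee_rot: [1.645, 2.231, 0.592]
force: [-0.4, 1.4, -0.9]
width: 0.106
```

```bash
python3 - <<'E'
from h import *
show([.725,-.101,.306],17,30,.25)
s=arm.observe(); im=imaging.get_image('wrist'); cv2.imwrite('pics/w2.png',im[:,:,::-1]); W=cam('wrist',s)
print(s['position'],s['joints'],proj(W,[.725,-.101,.306]))
im=imaging.get_image('side'); cv2.imwrite('pics/s2.png',im[:,:,::-1])
o=np.zeros((600,640,3),np.uint8); o[:400]=cv2.imread('pics/w2.png'); o[400:600,:640]=cv2.resize(im[150:270,250:480][:,:,::-1],(383,200)).copy() if 0 else cv2.copyMakeBorder(cv2.resize(im[140:265,240:460][:,:,::-1],(352,200)),0,0,0,288,cv2.BORDER_CONSTANT)
cv2.imwrite('pics/v2.png',o)
E
```

```text
face [ 0.51795395 -0.16430033  0.181     ] tcp [ 0.49483038 -0.17136992  0.21288121]
xyz cm [-0.13  0.12 -0.03] ang [-0.0038 -0.0005  0.0033] t 6.45 w 0.10610665514427241
[ 0.49356489 -0.17036411  0.21197184] [-0.16210792  0.17178171  0.72640443  2.24075053 -0.94808243  0.61822345
  1.58970005] [721.72374236 234.25423315]
```

View pics/v2.png

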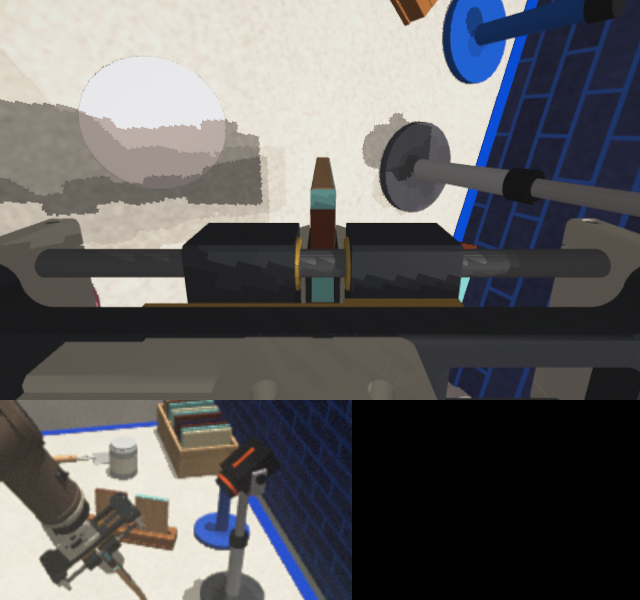

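Request:
{"name": "jog_arm", "arguments": {
  "moves": [
    {"fingers":1,"xyz":[-3,0,0],"angular":[-0.15,0,0]},
    {"fingers":1,"xyz":[-6,0,0],"angular":[-0.3,0,0]},
    {"fingers":1,"xyz":[-7,0,0],"angular":[-0.45,0,0]},
    {"fingers":1,"xyz":[-7,0,0],"angular":[-0.45,0,0]},
    {"fingers":1,"xyz":[-7,0,0],"angular":[-0.45,0,0]},
    {"fingers":1,"xyz":[-7,0,0],"angular":[-0.45,0,0]}
  ]
}}

```text
clock: 7.3
position: [0.5053, -0.2223, 0.1771]
ee_rot: [1.536, 2.11, 0.837]
force: [-0.5, 0.4, -2.6]
width: 0.105
```

```bash
python3 - <<'E'
from h import *
import pickle
s=arm.observe(); im=imaging.get_image('wrist'); cv2.imwrite('pics/w3.png',im[:,:,::-1]); W=cam('wrist',s); pickle.dump(W,open('w3.pkl','wb'))
print(s['joints'],proj(W,[.725,-.101,.306]))
E
```

```text
[ 0.95801216  0.35356782 -0.32403248  2.21814985 -1.27967815  0.52687538
  2.11468927] [702.85097067 149.70397034]
```

View pics/w3.png

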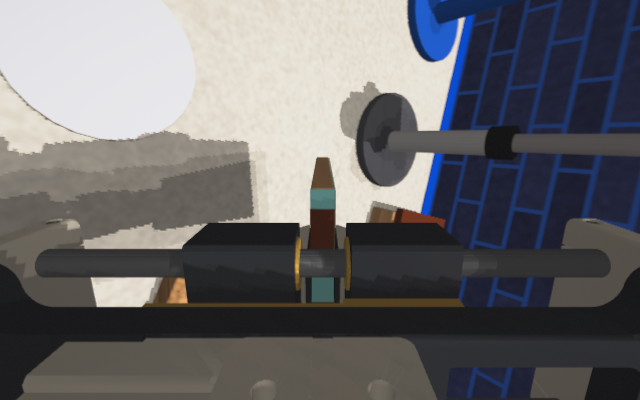

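```bash
python3 - <<'E'
from h import *
show([.725,-.101,.306],17,30,.22,(70,5,220))
E
```

```text
face [ 0.54279947 -0.15670429  0.196     ] tcp [ 0.45393105 -0.25707252  0.38402559]
xyz cm [ -0.89   9.7  -19.25] ang [ 0.2125 -0.0363 -0.0004] t 7.35 w 0.10543514196713653
```

Request:
{"name": "jog_arm", "arguments": {
  "moves": [
    {"fingers":1,"xyz":[-0.2,2,-4],"angular":[0.05,-0.01,0]},
    {"fingers":1,"xyz":[-0.4,4,-8],"angular":[0.1,-0.02,0]},
    {"fingers":1,"xyz":[-0.6,6,-12],"angular":[0.16,-0.03,0]},
    {"fingers":1,"xyz":[-0.8,8,-16],"angular":[0.2,-0.036,0]},
    {"fingers":1,"xyz":[-0.9,9.7,-19.2],"angular":[0.212,-0.036,0]},
    {"fingers":1,"xyz":[-0.9,9.7,-19.2],"angular":[0.212,-0.036,0]},
    {"fingers":1,"xyz":[-0.9,9.7,-19.2],"angular":[0.212,-0.036,0]},
    {"fingers":1,"xyz":[-0.9,9.7,-19.2],"angular":[0.212,-0.036,0]}
  ]
}}

```text
clock: 8.35
position: [0.4557, -0.2538, 0.3826]
ee_rot: [1.645, 2.234, 0.596]
force: [-0.2, 0.3, -0.0]
width: 0.105
```

```bash
python3 - <<'E'
from h import *
import pickle
show([.725,-.101,.306],17,30,.22,(70,5,220))
s=arm.observe(); im=imaging.get_image('wrist'); cv2.imwrite('pics/w4.png',im[:,:,::-1]); W=cam('wrist',s); pickle.dump(W,open('w4.pkl','wb'))
print(s['joints'],proj(W,[.725,-.101,.306]))
E
```

```text
face [ 0.54279947 -0.15670429  0.196     ] tcp [ 0.45393105 -0.25707252  0.38402559]
xyz cm [-0.26 -0.16 -0.26] ang [-0.0039 -0.0042  0.0032] t 8.35 w 0.1047012104859439
[ 0.77700812  0.02967292 -0.09034685  1.87450978 -0.51390085  0.99904128
  1.21850163] [515.09349753 124.74613335]
```

View pics/w4.png

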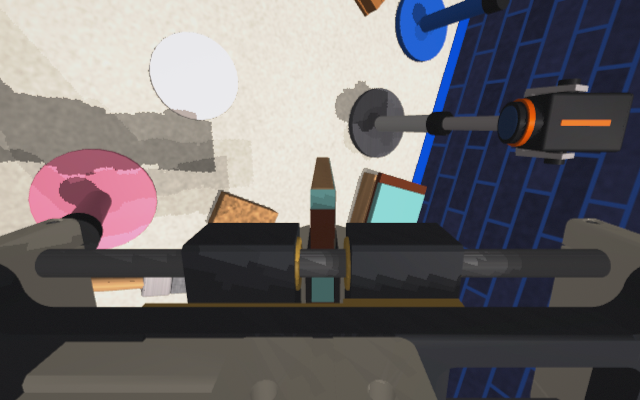

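Request:
{"name": "jog_arm", "arguments": {
  "moves": [
    {"fingers":1,"xyz":[-4,2,0],"angular":[0,0,0]},
    {"fingers":1,"xyz":[-8,4,0],"angular":[0,0,0]},
    {"fingers":1,"xyz":[-8,4,0],"angular":[0,0,0]},
    {"fingers":1,"xyz":[-8,4,0],"angular":[0,0,0]},
    {"fingers":1,"xyz":[-8,4,0],"angular":[0,0,0]},
    {"fingers":1,"xyz":[-8,4,0],"angular":[0,0,0]}
  ]
}}

```text
clock: 9.15
position: [0.5124, -0.3202, 0.404]
ee_rot: [1.644, 2.232, 0.595]
force: [-0.2, -0.1, -0.5]
width: 0.11
```

```bash
python3 - <<'E'
from h import *
import pickle
s=arm.observe(); im=imaging.get_image('wrist'); cv2.imwrite('pics/w5.png',im[:,:,::-1]); W=cam('wrist',s); pickle.dump(W,open('w5.pkl','wb'))
g=proj(W,[.725,-.101,.306]); print(s['position'],s['dq'].max(),g)
o=np.zeros((560,660,3),np.uint8)
a=cv2.imread('pics/w4.png')[75:165,490:640]; o[:270,:450]=cv2.resize(a,None,fx=3,fy=3,interpolation=cv2.INTER_CUBIC)
b=cv2.imread('pics/w5.png'); u0=int(g[0])-40; v0=max(0,int(g[1])-45); print(u0,v0)
b=b[v0:v0+90,u0:u0+220]; b=cv2.resize(b,None,fx=3,fy=3,interpolation=cv2.INTER_CUBIC); o[280:280+b.shape[0],:b.shape[1]]=b
cv2.imwrite('pics/v5.png',o)
for n in ('w4','w5'):
    im=cv2.imread(f'pics/{n}.png')[:,:,::-1].copy()
    for st,ce,pts in blobs(im[:200].copy(),(5,180,150),(14,255,255),30):
        if st[0]<430: continue
        m=pts.mean(0);vt=np.linalg.svd(pts-m,full_matrices=False)[2];pr=(pts-m)@vt[0]
        print(n,st,m,"ends",m+vt[0]*pr.min(),m+vt[0]*pr.max())
E
```

```text
[ 0.51241119 -0.32020479  0.40400095] 0.0025350833624376923 [488.84971632  49.72999013]
448 4
w4 [519 100  17  45 253] [529.53754  121.778656] ends [533.01654 100.83323] [525.66284 145.10667]
w4 [561 120  50   6 296] [585.3345  122.49324] ends [560.9929  122.56389] [610.007   122.42164]
w5 [492  20  16  50 296] [501.875   43.9527] ends [506.0962    20.558676] [497.1866   69.93587]
w5 [535  36  53   8 373] [561.0054    39.573727] ends [587.0866    38.753193] [534.918    40.39445]
```

View pics/v5.png

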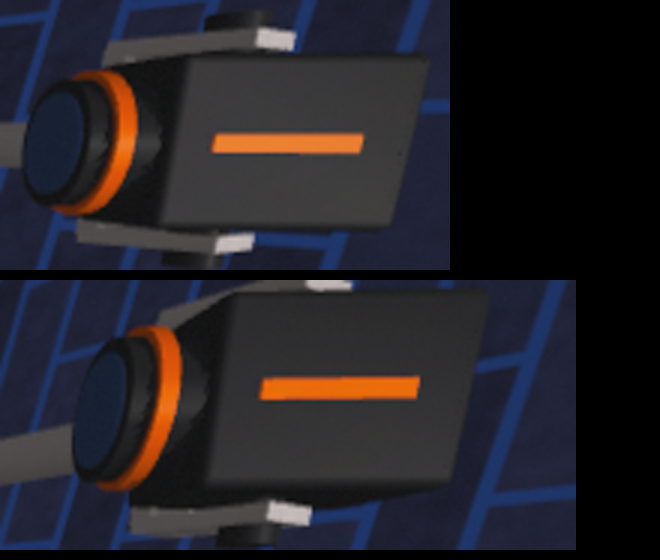

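```bash
python3 - <<'E'
from h import *
import pickle
np.set_printoptions(precision=4,suppress=True)
A,B=[pickle.load(open(f'w{i}.pkl','rb')) for i in (4,5)]
g=tri(A,(509,122.7),B,(481.7,49)); a=tri(A,(561,122.5),B,(535,40.4)); b=tri(A,(610,122.4),B,(587,38.75))
print(g,a,b); d=b[0]-a[0]; L=np.linalg.norm(d); print(L,np.degrees([np.arctan2(d[1],d[0]),np.arcsin(d[2]/L)]))
T=cam('top');S=cam('side'); print(proj(T,a[0]),proj(T,b[0]),proj(S,a[0]),proj(S,b[0]))
# corners of body top face: front-left/right, back (crop px)
f=lambda x,y:(490+x/3,75+y/3); h=lambda x,y:(448+x/3,4+(y-280)/3)
C=[tri(A,f(*p),B,h(*q)) for p,q in [((193,57),(238,294)),((162,222),(208,481)),((428,60),(490,292)),((393,226),(452,483))]]
for c in C: print(c)
for i,j in((0,2),(1,3)):
  d=C[j][0]-C[i][0];L=np.linalg.norm(d);print(L,np.degrees([np.arctan2(d[1],d[0]),np.arcsin(d[2]/L)]))
for i,j in((0,1),(2,3)):
  d=C[i][0]-C[j][0];L=np.linalg.norm(d);print('y',L,np.degrees([np.arctan2(d[1],d[0])-np.pi/2,np.arcsin(d[2]/L)]))
m=(a[0]+b[0])/2
for ti in (26,28,30,32):
  x,y,z=lensaxes(17,ti); r=g[0]-m; print(ti,'glass rel stripe mid in lens axes',r@x,r@y,r@z)
E
```

```text
(array([ 0.7225, -0.0995,  0.2992]), np.float64(0.0010822496532766506)) (array([ 0.7363, -0.0951,  0.3462]), np.float64(3.77684390368562e-05)) (array([ 0.7735, -0.0834,  0.3745]), np.float64(0.00035234641093669176))
0.04816711436681503 [17.433  35.9864]
[380.3297 153.7728] [377.8952 141.0382] [384.9898 180.643 ] [396.5779 169.3821]
(array([ 0.7188, -0.07  ,  0.3391]), np.float64(0.000182227836589063))
(array([ 0.7362, -0.1248,  0.3384]), np.float64(0.00039359658392086144))
(array([ 0.782 , -0.0518,  0.3824]), np.float64(0.0007661186770826917))
(array([ 0.8031, -0.1052,  0.382 ]), np.float64(0.00020294701042322167))
0.07870642046883128 [16.1334 33.337 ]
0.08224940421040194 [16.291  31.9904]
y 0.05744670770263355 [17.557   0.7453]
y 0.057490835846510116 [21.5533  0.426 ]
26 glass rel stripe mid in lens axes -0.05735880017315596 -0.0004130369598111781 -0.04007317008667181
28 glass rel stripe mid in lens axes -0.058722392209171956 -0.0004130369598111781 -0.03804696533669335
30 glass rel stripe mid in lens axes -0.06001444005577216 -0.0004130369598111781 -0.035974406220137874
32 glass rel stripe mid in lens axes -0.06123336955168021 -0.0004130369598111781 -0.033858017831035626
```

```bash
python3 - <<'E'
from h import *
show([.7225,-.0995,.2992],17,33,.25)
print(arm.observe()['joints'])
E
```

```text
face [ 0.52199384 -0.16080089  0.16304024] tcp [ 0.49730633 -0.16834861  0.19361227]
xyz cm [14.97 -7.83 19.77] ang [-0.0548 -0.002   0.0037] t 9.2 w 0.10722087336317242
[ 0.77679809  0.16864819 -0.06850899  1.66481284 -0.48897125  1.06796405
  1.19896912]
```

Request:
{"name": "jog_arm", "arguments": {
  "moves": [
    {"fingers":1,"xyz":[0,-4,0],"angular":[0,0,0]},
    {"fingers":1,"xyz":[3,-7.8,2],"angular":[-0.02,0,0]},
    {"fingers":1,"xyz":[7,-7.8,5],"angular":[-0.055,0,0.004]},
    {"fingers":1,"xyz":[11,-7.8,9],"angular":[-0.055,0,0.004]},
    {"fingers":1,"xyz":[15,-7.8,13],"angular":[-0.055,0,0.004]},
    {"fingers":1,"xyz":[15,-6,17],"angular":[-0.055,0,0.004]},
    {"fingers":1,"xyz":[15,-2.8,19.5],"angular":[-0.055,0,0.004]},
    {"fingers":1,"xyz":[15,-2.8,19.5],"angular":[-0.055,0,0.004]},
    {"fingers":1,"xyz":[15,-2.8,19.5],"angular":[-0.055,0,0.004]},
    {"fingers":1,"xyz":[15,-2.8,19.5],"angular":[-0.055,0,0.004]}
  ]
}}

```text
clock: 10.45
position: [0.5372, -0.1567, 0.2211]
ee_rot: [1.623, 2.191, 0.65]
force: [-0.1, 0.2, -0.6]
width: 0.107
```

```bash
python3 - <<'E'
from h import *
show([.7225,-.0995,.2992],17,33,.15)
print(arm.observe()['joints'])
E
```

```text
face [ 0.6021963  -0.13628053  0.21750414] tcp [ 0.5775088  -0.14382826  0.24807617]
xyz cm [0.06 5.02 0.04] ang [ 0.0001 -0.0009 -0.0014] t 10.45 w 0.1069403845646331
[ 0.62913699  0.20713178 -0.24824356  2.14617672 -0.7646353   0.45062785
  1.33345331]
```

Request:
{"name": "jog_arm", "arguments": {
  "moves": [
    {"fingers":1,"xyz":[0,1.5,0],"angular":[0,0,0]},
    {"fingers":1,"xyz":[0,3,0],"angular":[0,0,0]},
    {"fingers":1,"xyz":[0,4.2,0],"angular":[0,0,0]},
    {"fingers":1,"xyz":[0,5,0],"angular":[0,0,0]},
    {"fingers":1,"xyz":[0,5,0],"angular":[0,0,0]},
    {"fingers":1,"xyz":[0,5,0],"angular":[0,0,0]}
  ]
}}

```text
clock: 11.2
position: [0.5774, -0.144, 0.2477]
ee_rot: [1.623, 2.192, 0.651]
force: [-0.2, 0.5, -1.0]
width: 0.113
```

```bash
python3 - <<'E'
from h import *
show([.7225,-.0995,.2992],17,33,.15)
s=arm.observe(); w=imaging.get_image('wrist')[:,:,::-1]; W=cam('wrist',s); print(s['joints'],s['dq'].round(3),proj(W,[.7225,-.0995,.2992]))
sd=imaging.get_image('side')[:,:,::-1]
o=np.zeros((600,800,3),np.uint8); o[:320,:640]=w[:320]
c=cv2.resize(sd[150:270,300:440],None,fx=2.3,fy=2.3,interpolation=cv2.INTER_CUBIC); o[322:322+276,:322]=c[:276]
t=imaging.get_image('top')[:,:,::-1]; t=cv2.resize(t[120:215,330:420],None,fx=2.9,fy=2.9,interpolation=cv2.INTER_CUBIC); o[322:322+275,340:601]=t[:275]
cv2.imwrite('pics/v6.png',o); cv2.imwrite('pics/w6.png',w); cv2.imwrite('pics/s6.png',sd)
R=Ro.from_rotvec(s['ee_rot'])
S=cam('side')
for q in [(40,0,-20),(-40,0,-20),(-40,0,100),(40,0,100),(0,0,-20)]:
    P=s['position']+R.apply(np.array(q)/1000.); print(q,proj(S,P).round(1),proj(W,P).round(1))
E
```

```text
face [ 0.6021963  -0.13628053  0.21750414] tcp [ 0.5775088  -0.14382826  0.24807617]
xyz cm [ 0.01  0.03 -0.02] ang [-0.0004 -0.0021 -0.001 ] t 11.2 w 0.11332159950352763
[ 0.52430216  0.21177049 -0.2024125   2.05373181 -0.64633708  0.49013035
  1.14956316] [ 0.001  0.002 -0.001  0.    -0.001  0.    -0.001] [563.88034147 230.1246456 ]
(40, 0, -20) [326.3 211.8] [323.3 189.1]
(-40, 0, -20) [339.3 226.6] [323.1 350.4]
(-40, 0, 100) [357.1 246.1] [322.9 249.5]
(40, 0, 100) [344.2 231.3] [323.  157.7]
(0, 0, -20) [332.6 219. ] [323.2 275.6]
```

View pics/v6.png

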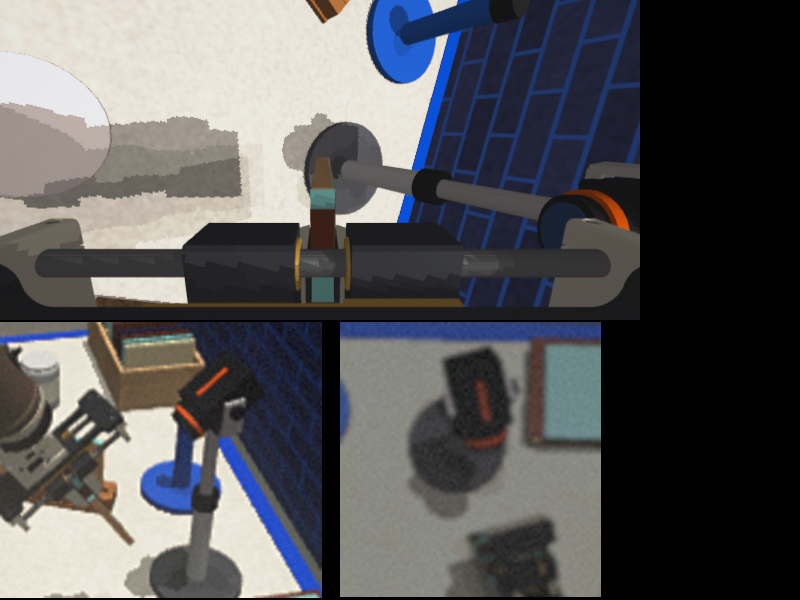

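```bash
python3 - <<'E'
from h import *
print(job.sign_off())
E
```

```text
the job is handed in; nothing more can be done
None
```

I picked the patched board (the one nearest the robot in the rack) and handed the job in at about 11.4 s. The gripper was holding it still in front of the inspection camera. The sign-off gave no verdict, so what follows is from my own last checks.

- **Lens estimate:** two wrist views put the lens at about (0.7225, -0.0995, 0.299) m, with azimuth about 17° and downward tilt about 33°. The individual tilt estimates disagreed, from 30.6° to 36.0°, so the lean could be off by about 3°. The limit is 10°.
- **Board position:** the arm was within 0.4 mm and 0.2° of the pose planned from that lens estimate: face middle 150 mm ahead and on the lens axis. The joints were still.
- **Board in the gripper:** its corners were within about 1 px of prediction in the wrist and side views, so it had not slipped or twisted.
- **Lens check at the end:** the gripper partly hid the lens in the last wrist view. What was visible looked consistent with the estimate, but I did not re-measure it.
- **Contacts:** nothing showed in the measured forces, which stayed under 3 N. I did not re-measure the positions of the other boards and objects.
- **One failed move:** a tilt to get a better view of the lens ran close to a joint limit and stopped short. I used a raised view instead.

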